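Find the full tin of drawing pins

TASK

Lift the loose wooden lid off the storage box by its knob and lay it flat, knob up, in the middle of the grey desk pad. Then heft the three identical closed tins in the box to find the heaviest, leaving or gently setting back the two lighter ones upright on the box's floor; drop nothing and leave the other things on the desk alone. Finish while holding the heaviest tin upright and still in the gripper, its underside more than 20 cm above the desk and touching nothing else.

Things in the scene. Friction and masses are not known exactly. Their poses are not given: they have to be found in the camera images.
- storage_box: open-topped wooden box, fixed to the desk, 312 mm long (its x) by 172 mm wide (its y), 106 mm high, walls and floor 6 mm thick (inside 300 x 160 mm); origin at the centre of its underside, on the desk (z = 0)
- box_lid: loose flat wooden lid lying on the box's rim, about 0.3 kg: plate 320 (x) x 180 (y) x 8 mm with two straight cleats 8 mm high under it that sit inside the long walls with 4 mm of play to each; a round steel knob stands at its centre. Origin at the centre of the lid at the level of the cleats' underside, 98 mm above the desk while the lid is on; the plate's top is 16 mm above the origin
- knob (a point): point on the axis of the lid's upright knob (26 mm in diameter, 34 mm tall, its foot on the plate), 20 mm above the plate's top, 36 mm above the lid's origin and 14 mm below the knob's top
- desk_pad: grey felt desk pad, fixed flat on the desk to the right of the box, 400 mm (x) x 240 mm (y) x 4 mm thick, empty; origin at the centre of its underside. Fixed things near it, not listed: a mouse (34 mm high) and a tape dispenser (84 mm) past its right edge, a stack of books (84 mm) past its far end; a flat notebook lies left of the box
- tin_a: closed plain metal tin, 54 mm in diameter and 90 mm high, standing upright; origin at the centre of its underside, z up. Three such tins look identical and stand in a row along the box's x axis, about 95 mm apart, on the box's floor. One is full (420 to 620 g), the other two are nearly empty (120 to 250 g); which place the full one has differs every time, and only its weight shows it
- tin_b: closed plain metal tin, 54 mm in diameter and 90 mm high, standing upright; origin at the centre of its underside, z up. Three such tins look identical and stand in a row along the box's x axis, about 95 mm apart, on the box's floor. One is full (420 to 620 g), the other two are nearly empty (120 to 250 g); which place the full one has differs every time, and only its weight shows it
- tin_c: closed plain metal tin, 54 mm in diameter and 90 mm high, standing upright; origin at the centre of its underside, z up. Three such tins look identical and stand in a row along the box's x axis, about 95 mm apart, on the box's floor. One is full (420 to 620 g), the other two are nearly empty (120 to 250 g); which place the full one has differs every time, and only its weight shows it
- mug: bystander: white ceramic mug, 80 mm wide, 92 mm high, handle on its +y side; stands to the left of the storage box; origin at the centre of its underside
- stapler: bystander: black stapler, 130 mm long (x), 34 mm wide, 48 mm high, at the left of the box, towards the robot; origin at the centre of its underside
- pen_pot: bystander: round dark metal pot with pens, 76 mm wide, pot 98 mm high, 155 mm to the pen tops, beyond the box; origin at the centre of its underside
- eraser: bystander: small white eraser block, 55 mm (x) x 22 x 13 mm, beyond the desk pad; origin at the centre of its underside
- hole_weight: bystander: brass paperweight with a knob, 64 mm wide, 46 mm high, to the far left beyond the box; origin at the centre of its underside

How it is judged:
On the way:
1. the lid lies flat, knob up, in the middle of the desk pad, let go and at rest (x of box_lid in the frame of desk_pad between -0.1 and 0.1 m and y of box_lid in the frame of desk_pad between -0.06 and 0.06 m and height (world z) of box_lid below 0.012 m and angle between box_lid's own z axis and vertical below 0.08 rad and linear speed of box_lid below 0.03 m/s and contact force between box_lid and the fingers below 0.1 N and contact force between box_lid and storage_box below 0.1 N), for 0.2 s.
At the end, for the whole second after the job is handed in: one tin gripped (over 2 N), underside over 18 cm up, upright to 0.25 rad, still, touching nothing else; the two left are the light ones (under 3.3 N each on the box floor), upright, let go; lid flat on the pad, knob up, let go, its centre within 10 cm (pad x) and 6 cm (pad y) of the pad's (all of step 1 and (((x of tin_b in the frame of storage_box between -0.14 and 0.14 m and y of tin_b in the frame of storage_box between -0.07 and 0.07 m and z of tin_b in the frame of storage_box below 0.012 m and angle between tin_b's own z axis and vertical below 0.1 rad and linear speed of tin_b below 0.03 m/s and contact force between tin_b and the fingers below 0.1 N and contact force between tin_b and storage_box below 3.3 N) and (x of tin_c in the frame of storage_box between -0.14 and 0.14 m and y of tin_c in the frame of storage_box between -0.07 and 0.07 m and z of tin_c in the frame of storage_box below 0.012 m and angle between tin_c's own z axis and vertical below 0.1 rad and linear speed of tin_c below 0.03 m/s and contact force between tin_c and the fingers below 0.1 N and contact force between tin_c and storage_box below 3.3 N) and height (world z) of tin_a above 0.18 m and angle between tin_a's own z axis and vertical below 0.25 rad and linear speed of tin_a below 0.04 m/s and contact force between tin_a and the fingers above 2 N and contact force between tin_a and storage_box below 0.1 N and contact force between tin_a and box_lid below 0.1 N and contact force between tin_a and tin_b below 0.1 N and contact force between tin_a and tin_c below 0.1 N and contact force between tin_a and mug below 0.1 N and contact force between tin_a and stapler below 0.1 N and contact force between tin_a and pen_pot below 0.1 N and contact force between tin_a and eraser below 0.1 N and contact force between tin_a and hole_weight below 0.1 N) or ((x of tin_a in the frame of storage_box between -0.14 and 0.14 m and y of tin_a in the frame of storage_box between -0.07 and 0.07 m and z of tin_a in the frame of storage_box below 0.012 m and angle between tin_a's own z axis and vertical below 0.1 rad and linear speed of tin_a below 0.03 m/s and contact force between tin_a and the fingers below 0.1 N and contact force between tin_a and storage_box below 3.3 N) and (x of tin_c in the frame of storage_box between -0.14 and 0.14 m and y of tin_c in the frame of storage_box between -0.07 and 0.07 m and z of tin_c in the frame of storage_box below 0.012 m and angle between tin_c's own z axis and vertical below 0.1 rad and linear speed of tin_c below 0.03 m/s and contact force between tin_c and the fingers below 0.1 N and contact force between tin_c and storage_box below 3.3 N) and height (world z) of tin_b above 0.18 m and angle between tin_b's own z axis and vertical below 0.25 rad and linear speed of tin_b below 0.04 m/s and contact force between tin_b and the fingers above 2 N and contact force between tin_b and storage_box below 0.1 N and contact force between tin_b and box_lid below 0.1 N and contact force between tin_b and tin_a below 0.1 N and contact force between tin_b and tin_c below 0.1 N and contact force between tin_b and mug below 0.1 N and contact force between tin_b and stapler below 0.1 N and contact force between tin_b and pen_pot below 0.1 N and contact force between tin_b and eraser below 0.1 N and contact force between tin_b and hole_weight below 0.1 N) or ((x of tin_a in the frame of storage_box between -0.14 and 0.14 m and y of tin_a in the frame of storage_box between -0.07 and 0.07 m and z of tin_a in the frame of storage_box below 0.012 m and angle between tin_a's own z axis and vertical below 0.1 rad and linear speed of tin_a below 0.03 m/s and contact force between tin_a and the fingers below 0.1 N and contact force between tin_a and storage_box below 3.3 N) and (x of tin_b in the frame of storage_box between -0.14 and 0.14 m and y of tin_b in the frame of storage_box between -0.07 and 0.07 m and z of tin_b in the frame of storage_box below 0.012 m and angle between tin_b's own z axis and vertical below 0.1 rad and linear speed of tin_b below 0.03 m/s and contact force between tin_b and the fingers below 0.1 N and contact force between tin_b and storage_box below 3.3 N) and height (world z) of tin_c above 0.18 m and angle between tin_c's own z axis and vertical below 0.25 rad and linear speed of tin_c below 0.04 m/s and contact force between tin_c and the fingers above 2 N and contact force between tin_c and storage_box below 0.1 N and contact force between tin_c and box_lid below 0.1 N and contact force between tin_c and tin_a below 0.1 N and contact force between tin_c and tin_b below 0.1 N and contact force between tin_c and mug below 0.1 N and contact force between tin_c and stapler below 0.1 N and contact force between tin_c and pen_pot below 0.1 N and contact force between tin_c and eraser below 0.1 N and contact force between tin_c and hole_weight below 0.1 N))); the arm keeps its last pose, push and grip.
It fails at once if a bystander is moved more than 3 cm (distance of any of mug, stapler, pen_pot, eraser, hole_weight from where it was at the start of the episode above 0.03 m).
It fails at once if the lid or a tin is dropped (moves faster than 0.6 m/s out of the fingers) ((linear speed of box_lid above 0.6 m/s and contact force between box_lid and the fingers below 0.1 N) or (linear speed of tin_a above 0.6 m/s and contact force between tin_a and the fingers below 0.1 N) or (linear speed of tin_b above 0.6 m/s and contact force between tin_b and the fingers below 0.1 N) or (linear speed of tin_c above 0.6 m/s and contact force between tin_c and the fingers below 0.1 N)).
It also fails if it takes over 72 s, if anything falls off the work surface, if the arm or the gripper's body presses on something with over 40 N, if the wrist force passes 120 N, or if a joint passes its speed limit or range.

ROBOT

A 6-joint arm with a two-finger parallel gripper is mounted at the origin on the work surface. World frame = base frame: x ahead of the robot, y to its left, z up, the work surface at z = 0. Lengths are in m, angles in rad, forces in N, time in s.
With the tool pointing down it reaches from about 0.375 to 0.9 m from the base axis. Payload 3.1 kg.
Tool frame: the origin (TCP) lies at the centre of the arm's flange, where the gripper is bolted on; the fingertips stand robot.tip_extent ahead of it and the grasp point (between the pads) lies 164 mm ahead of it (robot.tip_extent is the distance from the TCP to the fingertips, in m); z points along the fingers, y is the line along which they close (so a half turn about z gives the same grasp; the last joint's range is limited). The gripper opens to 87 mm and grips with 3 to 60 N. Pads are 19 mm wide; open, the fingers measure 117 mm over their backs; the gripper's body (75 mm by 190 mm) begins 51 mm behind the grasp point.
Start: joints at [0.941, 0.527, 1.433, -0, 1.181, -0.178], TCP at [0.273, 0.562, 0.405] pointing down, gripper open.
Joint ranges: [-3.08, 3.08], [-0.75, 2.2], [0.22, 2.44], [-1.43, 4.57], [0, 2.65], [-2.85, 2.85]. Speed limits (rad/s): [2.79, 2.79, 3.14, 3.14, 3.14, 3.14].

INTERFACE

Orientations are given as a unit quaternion [x, y, z, w].
In Python, from rig import get_obs, camera, hand_in, cut_out, robot gives the robot as it stands.
- The arm moves only by the tool step_arm, never from a script. Its argument "rows" is a list of rows, each a list of 6 numbers: the shift along the world's x, y, z in m, then the turn, a rotation vector about the world's x, y, z in degrees. A call has 1 to 12 rows; each row shifts and turns the commanded pose from where the row before left it; what a row does not reach is not made up. A row lasts 1/8 s, in which the tool goes at most 62.5 mm and 10.7 degrees, less where a joint would pass 70% of its speed; a pose out of reach is approached as far as the arm can. A call is refused whole if a number of a shift passes 0.0625 or a number of a turn 10.7, either way. A call with a gripper value outside its range is refused whole. "jaw" is the finger opening in m, from 0 to 0.087, set as the call begins (left out, the last holds). The fingers move at their own pace and stop on an object; "squeeze" is the grip in N (left out, the last holds). Time passes only in rows, so rows that do not move let the fingers close. It gives the time, the measured TCP pose, the force, the opening and the grip force at its end, in the units of the state.
- get_obs(): the state, without advancing time (a new reading comes with each control period).
- camera(name): name is "side" or "top"; returns a dict with "pixels" (480x640x3 uint8, blue, green, red), "depth" (480x640 float32, m along the optical axis (not along the pixel's ray), 0 where there is no reading), "fov_y" (degrees; the focal length in pixels is half the picture's height over the tangent of half this angle, whatever the lens; pixels are square), "cx", "cy" (the principal point, pixels), "extrinsics" (4x4, takes a point from camera to world coordinates). Camera axes: x right, y up, looking along -z (the intrinsics and any distortion apply to the point x, -y, -z); pixel columns grow to the right and rows downward; lengths in m; the calibration is good to about 2 mm. A picture is of the moment at which its call begins.
- hand_in(): hands the job in; it is judged then, once.
Trained networks look in the newest picture that a camera, given by its name, has taken for a name from the list of things; names that differ only in an ending like _2 or _b are one class to them, and where a whole thing is asked for, a point or a joint stands for the part that bears it (a point fixed in the world has none). Each returns a list of dicts, best first, with "confidence" (0 to 1); they miss things now and then, are a little off and sometimes report something else, mostly with a low value. They report only what shows in the picture. A call takes as long as a camera call.
- cut_out(label, camera): "region" (480x640 bool, what is visible of it) and "extent" ([centre column, centre row, width, height] in pixels, round what is visible of it).
The state is a dict: "time": time; "q": joint angles; "joint_velocities": joint speeds; "joint_torque": joint torques, N m; "position": TCP position; "tool_rot": TCP orientation; "ft_force": force on the tool from outside, world axes, zero at the start; "moment": the same for the moment, N m; "grip_width": finger opening in m; "grip_force": force on a finger pad.
Only numpy, scipy, OpenCV 4.12 (cv2) and the standard library are available. Lean on these libraries where they do the work, as an engineer would, in place of code of your own. Each camera call takes 0.05 s, during which the arm holds its last target. There are 200 camera calls.

## Working session

There is one attempt and no reset: what is moved stays moved. The work goes in short steps, Python scripts to look and compute and a tool call to move; the robot and the scene stay as the last step left them, time stands still between calls to the robot, and variables do not carry over. Pictures are saved under pics/ and viewed, at most 10 in all, crops included, and the job is handed in when it is done.

Besides the shell and the picture viewer there is one more tool, called after "Request:" by a JSON object that holds its "api" and its "payload", one argument or row to a line. step_arm: Moves the arm, as the interface text tells. Its arguments: {"type":"object","properties":{"rows":{"type":"array"},"jaw":{"type":"number"},"squeeze":{"type":"number"}},"required":["rows"]}

```bash
mkdir -p pics; cat > h.py <<'E'
import numpy as np, cv2
from rig import get_obs, camera, hand_in, cut_out, robot
def cloud(c):
    f=240/np.tan(np.radians(c["fov_y"])/2); d=c["depth"]
    v,u=np.mgrid[0:480,0:640]
    P=np.stack([(u-c["cx"])/f*d,-(v-c["cy"])/f*d,-d],-1)
    W=P@c["extrinsics"][:3,:3].T+c["extrinsics"][:3,3]
    W[d<=0]=np.nan
    return W
E
python3 - <<'E'
from h import *
o=get_obs(); print({k:np.round(v,3) for k,v in o.items()}); print(robot.tip_extent)
cs={n:camera(n) for n in("top","side")}
for n,c in cs.items():
    cv2.imwrite(f"pics/{n}0.png",c["pixels"]); print(n,c["extrinsics"].round(3).tolist(),[k for k in c])
    W=cloud(c)
    for l in ["box_lid","knob","storage_box","desk_pad","mug","pen_pot","stapler"]:
        for r in cut_out(l,n)[:1]:
            p=W[r["region"]]; p=p[~np.isnan(p[:,0])]
            print(l,round(r["confidence"],2),np.round(r["extent"]),np.percentile(p,[2,50,98],axis=0).round(3).tolist() if len(p) else None)
    np.save(f"W{n}.npy",W)
E
```

```text
{'time': np.float64(0.0), 'q': array([ 0.94 ,  0.528,  1.434,  0.   ,  1.181, -0.179]), 'joint_velocities': array([-0.001,  0.001,  0.001,  0.001, -0.   , -0.   ]), 'joint_torque': array([ -0.   , -44.003, -17.66 ,   0.063,   0.058,  -0.   ]), 'position': array([0.273, 0.562, 0.404]), 'tool_rot': array([ 0.224,  0.975, -0.001, -0.   ]), 'ft_force': array([ 0.54 ,  0.389, -0.12 ]), 'moment': array([ 0.023, -0.016,  0.028]), 'grip_force': np.float64(0.0), 'grip_width': np.float64(0.087)}
0.1822
top [[-0.007, 1.0, -0.029, 0.54], [-1.0, -0.008, -0.018, 0.06], [-0.018, 0.029, 0.999, 1.068], [0.0, 0.0, 0.0, 1.0]] ['pixels', 'depth', 'fov_y', 'cx', 'cy', 'extrinsics']
box_lid 0.64 [307. 260. 138. 204.] [[0.385, -0.002, 0.11], [0.538, 0.095, 0.114], [0.692, 0.191, 0.118]]
knob 0.58 [306. 262. 137. 205.] [[0.385, -0.001, 0.11], [0.537, 0.095, 0.114], [0.691, 0.191, 0.118]]
desk_pad 0.7 [483. 264. 136. 216.] [[0.336, -0.348, 0.0], [0.526, -0.234, 0.004], [0.718, -0.119, 0.008]]
mug 0.88 [156. 238.  60.  47.] [[0.54, 0.326, 0.002], [0.578, 0.378, 0.038], [0.616, 0.411, 0.093]]
pen_pot 0.69 [378
[... 400 characters left out ...]
105.] [[0.385, 0.001, 0.11], [0.535, 0.109, 0.114], [0.693, 0.198, 0.118]]
knob 0.56 [334. 261. 204. 105.] [[0.386, 0.003, 0.111], [0.535, 0.109, 0.114], [0.691, 0.198, 0.118]]
storage_box 0.58 [332. 316. 191.  44.] [[0.381, 0.158, 0.004], [0.523, 0.182, 0.054], [0.672, 0.207, 0.099]]
desk_pad 0.57 [375. 176. 199. 111.] [[0.337, -0.345, 0.001], [0.521, -0.219, 0.004], [0.72, -0.113, 0.008]]
mug 0.68 [255. 416.  74.  78.] [[0.538, 0.332, 0.003], [0.584, 0.366, 0.047], [0.619, 0.422, 0.093]]
pen_pot 0.71 [221. 190.  46.  82.] [[0.763, -0.06, 0.002], [0.79, -0.01, 0.072], [0.833, 0.012, 0.149]]
stapler 0.74 [397. 452.  92.  46.] [[0.317, 0.34, 0.006], [0.381, 0.36, 0.035], [0.44, 0.372, 0.047]]
```

```bash
python3 - <<'E'
from h import *
for n in("top","side"):
    W=np.load(f"W{n}.npy"); z=W[...,2]
    def rect(m):
        p=W[m][:,:2]; r=cv2.minAreaRect((p*1000).astype(np.float32)); return np.round(r[0]),np.round(r[1]),round(r[2],1)
    reg=(abs(W[...,0]-.54)<.2)&(abs(W[...,1]-.1)<.14)
    k=reg&(z>.142)&(z<.17); p=W[k]; print(n,"knob",p.mean(0).round(4),np.ptp(p,0).round(3),k.sum(),np.argwhere(k).mean(0))
    m=(reg&(z>.105)&(z<.125)).astype(np.uint8); m=cv2.morphologyEx(m,cv2.MORPH_OPEN,np.ones((5,5))); print(rect(m>0))
    from rig import cut_out
    c=camera(n); r=cut_out("desk_pad",n)[0]["region"]; r=cv2.morphologyEx(r.astype(np.uint8),cv2.MORPH_OPEN,np.ones((5,5)))>0
    r&=~np.isnan(z); print("pad",rect(r))
E
python3 -c "
import cv2,numpy as np
cv2.imwrite('pics/both.png',np.hstack([cv2.resize(cv2.imread(f'pics/{n}0.png'),(400,300)) for n in('top','side')]))"
```

```text
top knob [0.5389 0.0954 0.1478] [0.025 0.023 0.009] 190 [259.63157895 304.05789474]
(array([539.,  96.]), array([321., 180.]), 9.6)
pad (array([ 528., -233.]), array([401., 243.]), 1.1)
side knob [0.5402 0.1003 0.1476] [0.025 0.027 0.009] 182 [241.81868132 334.86263736]
(array([541.,  98.]), array([320., 184.]), 9.8)
pad (array([ 530., -186.]), array([404., 347.]), 1.3)
```

View pics/top0.png

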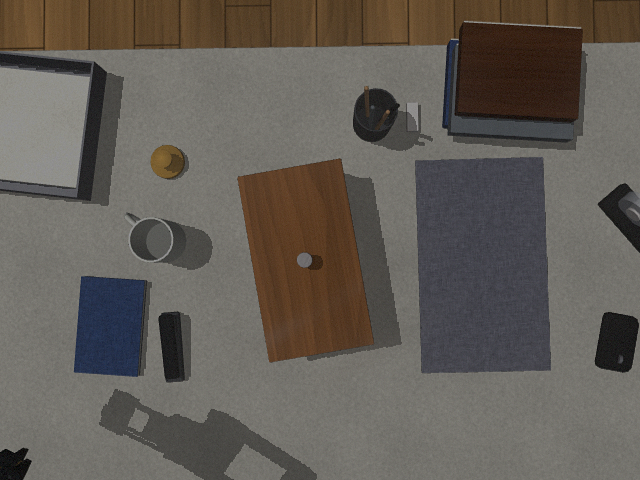

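The picture shows the lid with its knob at about (305,260), its far end turned toward +y, and the empty pad centred at about (483,265). The stapler at (172,347) and mug at (152,240) are well left of it. I'll move above the knob first.

Request:
{"api": "step_arm", "payload": {
  "rows": [
    [0.0266,-0.0465,0,0,0,3.6],
    [0.0266,-0.0465,0,0,0,3.6],
    [0.0266,-0.0465,0,0,0,3.6],
    [0.0266,-0.0465,0,0,0,3.6],
    [0.0266,-0.0465,0,0,0,3.6],
    [0.0266,-0.0465,0,0,0,3.6],
    [0.0266,-0.0465,0,0,0,3.6],
    [0.0266,-0.0465,0,0,0,3.6],
    [0.0266,-0.0465,0,0,0,3.6],
    [0.0266,-0.0465,0,0,0,3.6],
    [0,0,0,0,0,0],
    [0,0,0,0,0,0]
  ],
  "jaw": 0.087,
  "squeeze": 40
}}

```text
time: 2.5
position: [0.5385, 0.0973, 0.4046]
tool_rot: [-0.088, 0.996, 0.0, -0.001]
ft_force: [1.0, 0.1, 0.2]
grip_width: 0.087
grip_force: 0.0
```

Request:
{"api": "step_arm", "payload": {
  "rows": [
    [0.0005,0,-0.04,0,0,0],
    [0,0,-0.03,0,0,0],
    [0,0,-0.02,0,0,0],
    [0,0,-0.0135,0,0,0],
    [0,0,0,0,0,0]
  ]
}}

```text
time: 3.12
position: [0.5387, 0.0982, 0.3006]
tool_rot: [-0.089, 0.996, 0.0, -0.001]
ft_force: [0.2, 0.5, -0.6]
grip_width: 0.087
grip_force: 0.0
```

Request:
{"api": "step_arm", "payload": {
  "rows": [
    [0,0,0,0,0,0],
    [0,0,0,0,0,0],
    [0,0,0,0,0,0],
    [0,0,0,0,0,0],
    [0,0,0,0,0,0],
    [0,0,0,0,0,0]
  ],
  "jaw": 0,
  "squeeze": 45
}}

```text
time: 3.88
position: [0.5393, 0.0972, 0.3013]
tool_rot: [-0.088, 0.996, -0.0, 0.0]
ft_force: [0.3, -0.2, -0.2]
grip_width: 0.035
grip_force: 0.0
```

Still closing.

Request:
{"api": "step_arm", "payload": {
  "rows": [
    [0,0,0,0,0,0],
    [0,0,0,0,0,0],
    [0,0,0,0,0,0],
    [0,0,0.005,0,0,0],
    [0,0,0.01,0,0,0],
    [0,0,0.02,0,0,0],
    [0,0,0.025,0,0,0],
    [0,0,0.02,0,0,0],
    [0,0,0.01,0,0,0],
    [0,0,0,0,0,0]
  ]
}}

```text
time: 5.12
position: [0.5393, 0.0973, 0.392]
tool_rot: [-0.088, 0.996, -0.0, 0.001]
ft_force: [-0.2, 0.3, -2.2]
grip_width: 0.025
grip_force: 45.0
```

Request:
{"api": "step_arm", "payload": {
  "rows": [
    [0,-0.012,0,0,0,0],
    [-0.001,-0.025,0,0,0,-0.9],
    [-0.001,-0.035,0,0,0,-1],
    [-0.001,-0.04,0,0,0,-1.1],
    [-0.002,-0.04,0,0,0,-1.1],
    [-0.002,-0.04,0,0,0,-1.1],
    [-0.001,-0.04,0,0,0,-1.1],
    [-0.001,-0.038,0,0,0,-1.1],
    [-0.001,-0.03,0,0,0,-1.1],
    [-0.001,-0.02,0,0,0,0],
    [0,-0.01,0,0,0,0],
    [0,0,0,0,0,0]
  ]
}}

```text
time: 6.62
position: [0.5282, -0.2329, 0.3909]
tool_rot: [-0.014, 1.0, 0.0, -0.0]
ft_force: [1.2, 0.7, -2.9]
grip_width: 0.025
grip_force: 45.0
```

```bash
python3 - <<'E'
from h import *
o=get_obs();print(o["position"].round(4),o["ft_force"].round(2))
c=camera("side");cv2.imwrite("pics/s1.png",c["pixels"])
W=cloud(c); 
for r in cut_out("box_lid","side")[:1]:
    m=cv2.erode(r["region"].astype(np.uint8),np.ones((5,5)))>0
    p=W[m];p=p[~np.isnan(p[:,0])];p=p[(p[:,2]<.23)]
    A=np.c_[p[:,:2]-p[:,:2].mean(0),np.ones(len(p))];print(np.linalg.lstsq(A,p[:,2],rcond=None)[0],np.percentile(p,[2,98],axis=0))
E
```

```text
[ 0.5282 -0.2329  0.3909] [ 1.22  0.67 -2.94]
[-0.00036826  0.00082428  0.20386251] [[ 0.37851843 -0.30776528  0.2015197 ]
 [ 0.67676208 -0.14340297  0.20623137]]
```

View pics/s1.png

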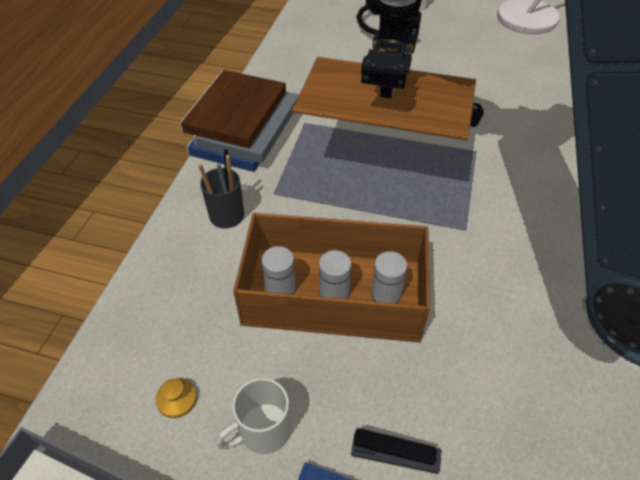

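The lid hangs level over the pad at about (385,95), and the three tins stand in the open box at (278,268), (335,272) and (390,275). I'll lower the lid.

Request:
{"api": "step_arm", "payload": {
  "rows": [
    [0,0,-0.015,0,0,0],
    [0,0,-0.03,0,0,0],
    [0,0,-0.035,0,0,0],
    [0,0,-0.035,0,0,0],
    [0,0,-0.03,0,0,0],
    [0,0,-0.015,0,0,0],
    [0,0,-0.008,0,0,0],
    [0,0,-0.006,0,0,0],
    [0,0,-0.005,0,0,0],
    [0,0,-0.004,0,0,0],
    [0,0,0,0,0,0]
  ]
}}

```text
time: 8.1
position: [0.5283, -0.2327, 0.2083]
tool_rot: [-0.014, 1.0, 0.0, -0.0]
ft_force: [-0.1, -0.5, -4.0]
grip_width: 0.0249
grip_force: 45.0
```

```bash
python3 - <<'E'
from h import *
c=camera("side"); W=cloud(c); z=W[...,2]
o=get_obs();print(o["position"].round(4),o["ft_force"].round(2))
for r in cut_out("box_lid","side")[:1]:
    p=W[r["region"]];print("lid",np.nanmedian(p,0))
# tins: tops
for n in ("side","top"):
    if n=="top": W=cloud(camera(n)); z=W[...,2]
    d=W[...,:2]-[.539,.0975]; a=np.radians(9.7); X=d@[np.cos(a),np.sin(a)]; Y=d@[-np.sin(a),np.cos(a)]
    m=(abs(X)<.14)&(abs(Y)<.07)&(z>.09)&(z<.103)
    N,L,S,C=cv2.connectedComponentsWithStats(m.astype(np.uint8))
    for i in range(1,N):
        if S[i,4]>100:
            p=W[L==i]; (x,y),rad=cv2.minEnclosingCircle((p[:,:2]*1000).astype(np.float32))
            print(n,S[i,4],round(x),round(y),round(rad,1),np.median(p[:,2]).round(4), p.mean(0).round(4))
    w=(abs(X)<.18)&(abs(Y)<.11)&(z>.1)&(z<.112)&~m
    pts=(W[w][:,:2]*1000).astype(np.float32); r=cv2.minAreaRect(pts); print(n,r)
E
```

```text
[ 0.5284 -0.2328  0.2085] [-0.4   0.1  -3.53]
lid [ 0.50522962 -0.2096563   0.02132643]
side 672 636 120 28.1 0.0963 [0.6345 0.1218 0.0961]
side 693 539 102 27.8 0.0961 [0.5389 0.104  0.096 ]
side 703 450 79 28.2 0.0961 [0.4488 0.0814 0.0959]
side ((540.8538818359375, 98.06477355957031), (312.20391845703125, 175.5398712158203), 9.681770324707031)
top 750 634 117 27.0 0.0959 [0.6335 0.1166 0.0959]
top 748 538 99 26.8 0.0959 [0.5378 0.0988 0.0959]
top 762 447 76 26.8 0.0959 [0.4476 0.076  0.0959]
top ((539.154052734375, 95.46483612060547), (312.50640869140625, 172.30029296875), 9.663393020629883)
```

Request:
{"api": "step_arm", "payload": {
  "rows": [
    [0,0,-0.0008,0,0,0],
    [0,0,-0.0006,0,0,0],
    [0,0,0,0,0,0]
  ]
}}

```text
time: 8.62
position: [0.5284, -0.2328, 0.2072]
tool_rot: [-0.014, 1.0, -0.0, 0.0]
ft_force: [-0.4, 0.6, 1.2]
grip_width: 0.0244
grip_force: 45.0
```

Request:
{"api": "step_arm", "payload": {
  "rows": [
    [0,0,0,0,0,0],
    [0,0,0,0,0,0],
    [0,0,0,0,0,0],
    [0,0,0,0,0,0],
    [0,0,0.015,0,0,0],
    [0,0,0.04,0,0,0],
    [0,0,0.05,0,0,0],
    [0,0,0.05,0,0,0],
    [0,0,0.0425,0,0,0],
    [0,0,0,0,0,0]
  ],
  "jaw": 0.08
}}

```text
time: 9.88
position: [0.529, -0.2331, 0.4095]
tool_rot: [-0.014, 1.0, -0.003, 0.004]
ft_force: [0.2, -0.3, -0.4]
grip_width: 0.0802
grip_force: 0.0
```

```bash
python3 - <<'E'
from h import *
c=camera("side"); W=cloud(c)
for r in cut_out("box_lid","side")[:1]:
    p=W[cv2.erode(r["region"].astype(np.uint8),np.ones((5,5)))>0];p=p[p[:,2]<.03];print("lid",np.nanmedian(p,0),np.percentile(p,[1,99],axis=0))
E
```

```text
lid [ 0.52027683 -0.22054574  0.02029768] [[ 0.37708524 -0.31332838  0.01664486]
 [ 0.68004846 -0.14305991  0.02428808]]
```

Request:
{"api": "step_arm", "payload": {
  "rows": [
    [0.001,0.02,0,0,0,0.7],
    [0.001,0.04,0,0,0,1],
    [0.001,0.055,0,0,0,1.3],
    [0.001,0.055,0,0,0,1.3],
    [0.001,0.055,0,0,0,1.3],
    [0.001,0.05,0,0,0,1.3],
    [0.001,0.035,0,0,0,1.2],
    [0.0025,0.0233,0,0,0,0],
    [0,0,0,0,0,0],
    [0,0,0,0,0,0]
  ],
  "jaw": 0.087
}}

```text
time: 11.22
position: [0.5372, 0.1008, 0.4034]
tool_rot: [-0.085, 0.996, -0.0, -0.001]
ft_force: [-0.5, 0.4, -0.2]
grip_width: 0.0869
grip_force: 0.0
```

Request:
{"api": "step_arm", "payload": {
  "rows": [
    [0,0,-0.03,0,0,0],
    [0,0,-0.04,0,0,0],
    [0,0,-0.04,0,0,0],
    [0,0,-0.03,0,0,0],
    [0,0,-0.015,0,0,0],
    [0,0,-0.01,0,0,0],
    [0,0,0,0,0,0]
  ]
}}

```text
time: 12.1
position: [0.5379, 0.1003, 0.2393]
tool_rot: [-0.084, 0.996, -0.0, -0.0]
ft_force: [0.7, -0.4, 0.4]
grip_width: 0.087
grip_force: 0.0
```

Request:
{"api": "step_arm", "payload": {
  "rows": [
    [0,0,0,0,0,0],
    [0,0,0,0,0,0],
    [0,0,0,0,0,0],
    [0,0,0,0,0,0],
    [0,0,0,0,0,0],
    [0,0,0,0,0,0],
    [0,0,0.004,0,0,0],
    [0,0,0.008,0,0,0],
    [0,0,0.01,0,0,0],
    [0,0,0.008,0,0,0],
    [0,0,0,0,0,0],
    [0,0,0,0,0,0]
  ],
  "jaw": 0,
  "squeeze": 40
}}

```text
time: 13.6
position: [0.5377, 0.1006, 0.2694]
tool_rot: [-0.085, 0.996, -0.0, -0.0]
ft_force: [0.4, 0.2, -1.8]
grip_width: 0.0534
grip_force: 40.0
```

Request:
{"api": "step_arm", "payload": {
  "rows": [
    [0,0,0,0,0,0],
    [0,0,0,0,0,0]
  ]
}}

```text
time: 13.85
position: [0.5377, 0.1006, 0.269]
tool_rot: [-0.085, 0.996, 0.0, -0.0]
ft_force: [1.3, -0.3, -1.8]
grip_width: 0.053
grip_force: 40.0
```

Request:
{"api": "step_arm", "payload": {
  "rows": [
    [0,0,0,0,0,0]
  ]
}}

```text
time: 13.98
position: [0.5378, 0.1006, 0.2692]
tool_rot: [-0.085, 0.996, 0.0, -0.0]
ft_force: [0.3, -0.1, -1.9]
grip_width: 0.0532
grip_force: 40.0
```

Light (about 1.9 N), so I'll set it back.

Request:
{"api": "step_arm", "payload": {
  "rows": [
    [0,0,-0.008,0,0,0],
    [0,0,-0.009,0,0,0],
    [0,0,-0.006,0,0,0],
    [0,0,-0.004,0,0,0],
    [0,0,-0.0025,0,0,0],
    [0,0,0,0,0,0],
    [0,0,0,0,0,0]
  ]
}}

```text
time: 14.85
position: [0.5379, 0.1006, 0.24]
tool_rot: [-0.085, 0.996, -0.0, 0.0]
ft_force: [1.0, -0.0, -1.8]
grip_width: 0.0534
grip_force: 40.0
```

Request:
{"api": "step_arm", "payload": {
  "rows": [
    [0,0,-0.0007,0,0,0],
    [0,0,-0.0004,0,0,0],
    [0,0,0,0,0,0]
  ]
}}

```text
time: 15.22
position: [0.5379, 0.1006, 0.2396]
tool_rot: [-0.085, 0.996, -0.0, 0.0]
ft_force: [-1.5, -0.8, 5.0]
grip_width: 0.0531
grip_force: 40.0
```

Touching the floor. Open, rise, and go over the far tin.

Request:
{"api": "step_arm", "payload": {
  "rows": [
    [0,0,0,0,0,0],
    [0,0,0,0,0,0],
    [0,0,0,0,0,0],
    [0,0,0,0,0,0],
    [0,0,0.02,0,0,0],
    [0,0,0.03,0,0,0],
    [0,0,0.03,0,0,0],
    [0,0,0.015,0,0,0],
    [0,0,0,0,0,0]
  ],
  "jaw": 0.087
}}

```text
time: 16.35
position: [0.538, 0.1006, 0.3345]
tool_rot: [-0.085, 0.996, -0.0, 0.001]
ft_force: [0.1, 0.6, -0.6]
grip_width: 0.0872
grip_force: 0.0
```

```bash
cat > t.py <<'E'
from h import *
for n in ("side","top"):
    W=cloud(camera(n)); z=W[...,2]
    d=W[...,:2]-[.54,.0965]; a=np.radians(9.7); X=d@[np.cos(a),np.sin(a)]; Y=d@[-np.sin(a),np.cos(a)]
    m=(abs(X)<.14)&(abs(Y)<.07)&(z>.085)&(z<.103)
    N,L,S,C=cv2.connectedComponentsWithStats(m.astype(np.uint8))
    for i in range(1,N):
        if S[i,4]>100:
            p=W[L==i]; (x,y),rad=cv2.minEnclosingCircle((p[:,:2]*1000).astype(np.float32))
            print(n,S[i,4],round(x),round(y),round(rad,1),np.median(p[:,2]).round(4),np.ptp(p[:,2]).round(3))
print(get_obs()["position"])
E
python3 t.py
```

```text
side 737 636 121 28.5 0.0959 0.015
side 760 449 79 28.0 0.0959 0.016
side 461 540 103 27.2 0.0956 0.016
top 756 634 117 27.1 0.0957 0.016
top 647 448 76 26.8 0.0958 0.016
[0.53744298 0.10060017 0.33293321]
```

The middle tin is standing. Now the far tin.

Request:
{"api": "step_arm", "payload": {
  "rows": [
    [0.02,0.004,0,0,0,0],
    [0.035,0.006,0,0,0,0],
    [0.03,0.006,0,0,0,0],
    [0.012,0.002,0,0,0,0],
    [0,0,0,0,0,0],
    [0,0,-0.025,0,0,0],
    [0,0,-0.03,0,0,0],
    [0,0,-0.02,0,0,0],
    [0,0,-0.01,0,0,0],
    [0,0,-0.008,0,0,0],
    [0,0,0,0,0,0]
  ]
}}

```text
time: 17.82
position: [0.6346, 0.1185, 0.2407]
tool_rot: [-0.085, 0.996, 0.0, -0.0]
ft_force: [0.8, -0.5, 1.2]
grip_width: 0.087
grip_force: 0.0
```

Request:
{"api": "step_arm", "payload": {
  "rows": [
    [0,0,0,0,0,0],
    [0,0,0,0,0,0],
    [0,0,0,0,0,0],
    [0,0,0,0,0,0],
    [0,0,0,0,0,0],
    [0,0,0,0,0,0],
    [0,0,0.004,0,0,0],
    [0,0,0.008,0,0,0],
    [0,0,0.01,0,0,0],
    [0,0,0.008,0,0,0],
    [0,0,0,0,0,0],
    [0,0,0,0,0,0]
  ],
  "jaw": 0
}}

```text
time: 19.32
position: [0.6347, 0.1186, 0.2708]
tool_rot: [-0.085, 0.996, 0.0, -0.0]
ft_force: [-0.4, -0.1, -5.5]
grip_width: 0.0532
grip_force: 39.9
```

Request:
{"api": "step_arm", "payload": {
  "rows": [
    [0,0,0,0,0,0],
    [0,0,0,0,0,0]
  ]
}}

```text
time: 19.58
position: [0.6347, 0.1186, 0.2704]
tool_rot: [-0.085, 0.996, 0.0, -0.0]
ft_force: [0.0, -0.3, -5.7]
grip_width: 0.0532
grip_force: 39.9
```

This is the heavy one (about 5.6 N), so I'll lift it.

Request:
{"api": "step_arm", "payload": {
  "rows": [
    [0,0,0.01,0,0,0],
    [0,0,0.02,0,0,0],
    [0,0,0.03,0,0,0],
    [0,0,0.03,0,0,0],
    [0,0,0.03,0,0,0],
    [0,0,0.03,0,0,0],
    [0,0,0.03,0,0,0],
    [0,0,0.02,0,0,0],
    [0,0,0.01,0,0,0],
    [0,0,0,0,0,0],
    [0,0,0,0,0,0],
    [0,0,0,0,0,0]
  ]
}}

```text
time: 21.08
position: [0.6347, 0.1185, 0.4794]
tool_rot: [-0.085, 0.996, 0.0, -0.001]
ft_force: [0.5, 0.4, -4.8]
grip_width: 0.0531
grip_force: 39.9
```

Request:
{"api": "step_arm", "payload": {
  "rows": [
    [0,0,0,0,0,0],
    [0,0,0,0,0,0],
    [0,0,0,0,0,0],
    [0,0,0,0,0,0]
  ]
}}

```text
time: 21.58
position: [0.6348, 0.1186, 0.4808]
tool_rot: [-0.085, 0.996, -0.0, -0.0]
ft_force: [-0.3, 0.7, -5.7]
grip_width: 0.0532
grip_force: 39.9
```

```bash
python3 t.py; python3 - <<'E'
from h import *
c=camera("side");cv2.imwrite("pics/s9.png",c["pixels"])
E
```

```text
side 748 540 102 28.2 0.0959 0.015
side 754 448 80 28.0 0.0959 0.015
top 416 538 102 26.2 0.0958 0.011
top 102 448 59 19.8 0.0956 0.016
[0.63481203 0.11858261 0.48079838]
```

View pics/s9.png

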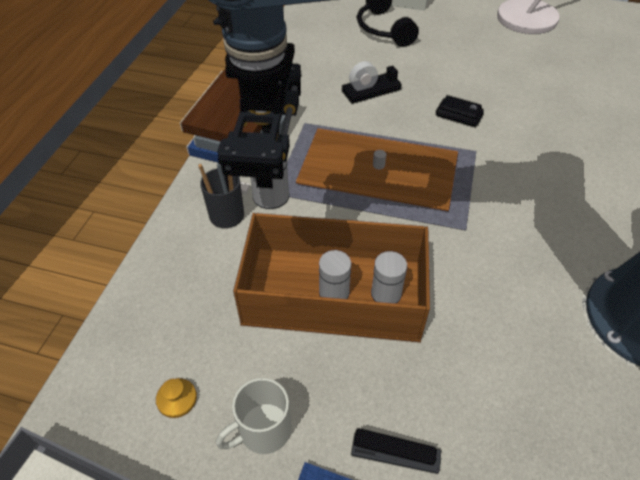

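The lid lies flat on the pad, knob up at (380,160). Two tins stand in the box at (335,275) and (389,278), and the heavy one hangs upright in the gripper at (270,190), well clear. I'll hand it in.

```bash
python3 -c "
from rig import hand_in
print(hand_in())"
```

```text
the job is handed in; nothing more can be done
None
```

I handed the job in with the lid flat, knob up, in the middle of the pad; the far tin (about 5.6 N) held upright about 25 cm above the desk; and the other two upright in the box. I hefted the middle tin at about 1.9 N and never lifted the near one, since only one tin is full; the hand-in returned no verdict.

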